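# Scan the canister and take its lid temperature

## Robot

A 6-joint arm with a two-finger parallel gripper is mounted at the origin on the work surface. World frame = base frame: x ahead of the robot, y to its left, z up, the work surface at z = 0. Lengths are in m, angles in rad, forces in N, time in s.
With the tool pointing down it reaches from about 0.35 to 0.925 m from the base axis. Payload 6.4 kg.
Tool frame: the origin (TCP) lies on the centre line of the jaws, within the pads' length; the fingertips stand 19 mm ahead of it and the grasp point (between the pads) is the TCP; z points along the fingers, y is the line along which they close (so a half turn about z gives the same grasp; the last joint's range is limited). The gripper opens to 85 mm and grips with 20 to 120 N. Pads are 22 mm wide; open, the fingers measure 114 mm over their backs; the gripper's body (76 mm by 85 mm) begins 54 mm behind the grasp point. The pads swing forward as they close: fully open they stand 13 mm farther back than shut.
Start: joints at [-1.512, 0.245, 1.558, -0, 1.339, -0.174], TCP at [0.15, -0.632, 0.25] pointing down, gripper open.
Joint ranges: [-3.13, 3.13], [-1.02, 2.26], [0.13, 2.54], [-0.95, 4.09], [0.21, 2.88], [-2.74, 2.74]. Speed limits (rad/s): [2.57, 2.57, 3.14, 3.14, 3.14, 3.14].

## Interface

Orientations are given as [roll, pitch, yaw] about the fixed x, y, z axes, in that order (R = Rz(yaw) Ry(pitch) Rx(roll)).
In Python, from rig import ctrl gives the robot as it stands.
- The arm moves only by the tool send_rows, never from a script. Its argument "plan" is a list that holds one entry, the list of rows, each a list of 7 numbers: the gripper command: -1 is shut, 1 is fully open, values between are in proportion, then the shift along the tool's x, y, z in mm, then the turn, a rotation vector about the tool's x, y, z in rad. A call has 1 to 8 rows; each row shifts and turns the commanded pose from where the row before left it, along the tool's axes as they then stand; what a row does not reach is not made up. A row lasts 1/12 s, in which the tool goes at most 41.7 mm and 7.16 degrees, less where a joint would pass 70% of its speed; a pose out of reach is approached as far as the arm can. A call is refused whole if a number of a shift passes 41.7 or a number of a turn 0.125, either way. A call with a gripper value outside its range is refused whole. The fingers move at their own pace and stop on an object; "squeeze" is the grip in N (left out, the last holds). Time passes only in rows, so rows that do not move let the fingers close. It gives the time, the measured TCP pose, the force, the opening and the grip force at its end, in the units of the state.
- ctrl.state(): the state, without advancing time (a new reading comes with each control period).
- ctrl.get_image(name): name is "scene" or "top"; returns a dict with "img" (384x512x3 uint8, red, green, blue), "K" (3x3 intrinsics, pixels), "dist" ([k1, k2, p1, p2, k3] as OpenCV has them; the pictures are not rectified), "R" (3x3) and "t" (3): a world point X has camera coordinates R X + t. Camera axes: x right, y down, z forward; pixel columns grow to the right and rows downward; lengths in m; the calibration is good to about 2 mm. A picture is of the moment at which its call begins. There is no depth.
- ctrl.finish_job(): hands the job in; it is judged then, once.
The state is a dict: "time": time; "joint_pos": joint angles; "joint_velocities": joint speeds; "effort": joint torques, N m; "position": TCP position; "tool_rot": TCP orientation; "contact_force": force on the tool from outside, world axes, zero at the start; "torque": the same for the moment, N m; "opening": finger opening in m; "gripper_force": force on a finger pad.
Only numpy, scipy, OpenCV 4.12 (cv2) and the standard library are available. Lean on these libraries where they do the work, as an engineer would, in place of code of your own. Each camera call takes 0.05 s, during which the arm holds its last target. There are 200 camera calls.

## Task

Turn the carousel by its knob until the steel canister's paper label squarely faces the window of the scanner block. Then lift the contact thermometer out of its stand and, keeping it upright, press its sprung tip lightly (about 3 N) on the round rubber pad on that canister's lid. Finish while still holding it there, with nothing let go, and leave everything else as it is.

Things in the scene. Friction and masses are not known exactly. Their poses are not given: they have to be found in the camera images.
- carousel (a joint): Carousel angle about its upright axis, rad: 0 when the canister's label squarely faces the scanner window, growing counterclockwise seen from above. Starts at 0.6 to 1.7. Turns both ways, light friction (0.1 N m), stays where left. Wooden disc, 300 mm across, top 30 mm above the work surface, carrying the canister and three plain jars (up to 122 mm above the work surface), all clipped on
- knob_grip (a point): Centre to grip of the carousel's knob: an upright round wooden knob, 44 mm diameter, 34 mm tall, on the carousel's axis at the top of a 22 mm thick column; this point is 159 mm above the work surface, 15 mm below the knob's flat top. Turns with the carousel. z up
- knob: The same wooden knob; origin at the centre of its underside, 140 mm above the work surface
- canister: Steel canister, 68 mm diameter, 98 mm tall over its darker 71 mm lid, clipped on the carousel with its axis 100 mm from the carousel's axis; the only one with a steel lid, a paper label and a rubber pad. Origin at the centre of its underside, x pointing away from the carousel's axis through the label, z up
- spot (a point): Centre of the top of the round rubber pad in the middle of the canister's lid: 24 mm diameter, standing 2 mm above the lid, 130 mm above the work surface. Moves with the carousel
- label (a point): Middle of the paper label (36 mm wide, 50 mm high) on the side of the canister that looks away from the carousel's axis; x points out of it. A small tab on the lid stands above it
- window (a point): Middle of the dark window (56 mm wide, 36 mm high) of the scanner, a fixed grey block 60 x 80 x 118 mm beside the carousel; the window looks along -x of this frame, straight at the carousel's axis, 209 mm from it
- gauge_handle (a point): Centre of the white handle of the contact thermometer, a loose 0.12 kg tool standing tip down in its stand. Handle 34 (x) by 20 (y) by 84 mm tall (z up, along the tool); grip from above across the 20 mm. Below it a 34 mm collar (underside 48 mm below this point), a thin stem, the sprung tip. This point is 128 mm above the free tip's end, 133 mm above the work surface in the stand
- gauge: The same contact thermometer, with its tip; origin at the end of the uncompressed tip, axes as for the handle
- tip_end (a point): End of the thermometer's sprung tip, a flat foot of 10 mm diameter. It slides up into the stem by at most 15 mm against a spring of 300 N/m without preload (3 N at 10 mm), and is fully out when free
- stand: Fixed marble block, 70 x 70 mm, 85 mm tall, with an 18 mm upright hole through its middle in which the thermometer's stem hangs (73 to 80 mm deep), its collar lying on the block's top; origin at the centre of its underside
- rolling_pin: Bystander: marble rolling pin, 60 mm thick, 410 mm long along x with its wooden handles, on a small wooden cradle; origin under its centre, 74 mm tall
- plate: Bystander: ceramic plate, 180 mm diameter, 22 mm tall; origin under its centre
- brush: Bystander: silicone brush lying along x, 210 mm long; origin under its middle
- scraper: Bystander: stainless dough scraper lying flat, about 120 x 140 mm, 27 mm tall; origin under its middle
- mug: Bystander: ceramic mug, 82 mm diameter, 92 mm tall; origin under its centre
- salt_bowl: Bystander: small wooden bowl, 90 mm diameter, 45 mm tall; origin under its centre
Not all that is in view belongs to the job. Leave any turquoise look-alike of the stand alone. There is more than one size of the gauge; the job needs the smaller.

How it is judged:
On the way, in this order (a step that is already met when the one before it is completed fails the run):
1. the fingers are on the knob while the label is still well off the scanner (contact force between the fingers and knob above 0.5 N and value of joint carousel above 0.25 rad), for 0.1 s.
2. the carousel rests with the label facing the scanner window (value of joint carousel between -0.1 and 0.1 rad and velocity of joint carousel between -0.05 and 0.05 rad/s), for 0.3 s.
3. the thermometer is out of its stand, in the fingers (height (world z) of tip_end above 0.1 m and contact force between the fingers and gauge above 1 N and contact force between gauge and stand below 0.1 N), for 0.2 s.
At the end, for the whole second after the job is handed in: The label faces the scanner within 0.1 rad of carousel angle; the thermometer is still gripped by the fingers, at rest, upright within 0.12 rad (7 degrees), its tip's end within 8 mm of the pad's centre, pressing on the canister with 1 to 6 N (value of joint carousel between -0.1 and 0.1 rad and horizontal distance between tip_end and spot below 0.008 m and distance between tip_end and spot below 0.009 m and contact force between gauge and canister between 1 and 6 N and angle between gauge_handle's own z axis and vertical below 0.12 rad and contact force between the fingers and gauge above 1 N and contact force between gauge and stand below 0.1 N and linear speed of gauge below 0.02 m/s); the arm keeps its last pose, push and grip.
It fails at once if the canister is pushed harder than 15 N with the thermometer (contact force between gauge and canister above 15 N).
It fails at once if the canister is pushed directly by the robot (contact force between any of the fingers, the arm and canister above 2 N).
It fails at once if a bystander is moved by more than 30 mm (distance of any of rolling_pin, plate, brush, scraper, mug, salt_bowl from where it was at the start of the episode above 0.03 m).
It also fails if it takes over 67 s, if anything falls off the work surface, if the arm or the gripper's body presses on something with over 40 N, if the wrist force passes 120 N, or if a joint passes its speed limit or range.

## Working session

There is one attempt and no reset: what is moved stays moved. The work goes in short steps, Python scripts to look and compute and a tool call to move; the robot and the scene stay as the last step left them, time stands still between calls to the robot, and variables do not carry over. Pictures are saved under pics/ and viewed, at most 10 in all, crops included, and the job is handed in when it is done.

Besides the shell and the picture viewer there is one more tool, called after "Emit:" as name(argument=value, ...) on one line, values as JSON. send_rows: Moves the arm, as the interface text tells. Its arguments: {"type":"object","properties":{"plan":{"type":"array"},"squeeze":{"type":"number"}},"required":["plan"]}

```bash
mkdir -p pics; ls
cat > h.py <<'E'
import numpy as np, cv2, pickle
from rig import ctrl
def grab(n,f=None):
    d=ctrl.get_image(n); 
    pickle.dump(d,open(f'{n}.pkl','wb'))
    if f: cv2.imwrite('pics/'+f,cv2.cvtColor(d['img'],cv2.COLOR_RGB2BGR))
    return d
def load(n): return pickle.load(open(f'{n}.pkl','rb'))
def onz(d,uv,z):
    p=cv2.undistortPoints(np.array(uv,float).reshape(-1,1,2),np.array(d['K']),np.array(d['dist'])).reshape(-1,2)
    R=np.array(d['R']);t=np.array(d['t']);c=-R.T@t
    r=np.c_[p,np.ones(len(p))]@R
    return c+r*((z-c[2])/r[:,2])[:,None]
def proj(d,X):
    R=np.array(d['R']);t=np.array(d['t'])
    return cv2.projectPoints(np.array(X,float).reshape(-1,3),cv2.Rodrigues(R)[0],t,np.array(d['K']),np.array(d['dist']))[0].reshape(-1,2)
E
python3 - <<'E'
from h import *
a=grab('scene')['img'];b=grab('top')['img']
for n,i in(('s',a),('t',b)): cv2.imwrite(f'pics/{n}0.png',cv2.resize(cv2.cvtColor(i,4),(800,600),interpolation=cv2.INTER_CUBIC))
for n in('scene','top'):
    d=load(n);print(n,-np.array(d['R']).T@d['t'],np.array(d['K']).round(1).tolist())
print(ctrl.state())
E
```

```text
pics
scene [1.12092245 1.01143571 0.89121032] [[353.4, 0.0, 255.5], [0.0, 353.4, 192.1], [0.0, 0.0, 1.0]]
top [ 0.41077761 -0.01569685  1.58361384] [[494.6, 0.0, 251.2], [0.0, 494.6, 198.7], [0.0, 0.0, 1.0]]
{'time': 0.1, 'joint_pos': array([-1.51207880e+00,  2.45730934e-01,  1.55888983e+00, -1.49804713e-05,
        1.33870442e+00, -1.74052920e-01]), 'joint_velocities': array([ 9.97300916e-04, -2.28320232e-03, -2.32841622e-03,  7.00659913e-04,
       -6.60321495e-04,  5.43879340e-05]), 'effort': array([-4.85112087e-04, -4.30671895e+01, -3.27129257e+01, -2.05539627e-04,
        2.83937581e-03,  1.39051224e-05]), 'position': array([ 0.14994244, -0.63198823,  0.24930022]), 'tool_rot': array([-3.13988378e+00, -2.85678167e-04,  2.32773661e-01]), 'contact_force': array([-0.01679979, -0.32864673, -0.49363762]), 'torque': array([-0.00976618, -0.0130263 , -0.06997727]), 'gripper_force': 0.0, 'opening': 0.08555547347231973}
```

View pics/s0.png

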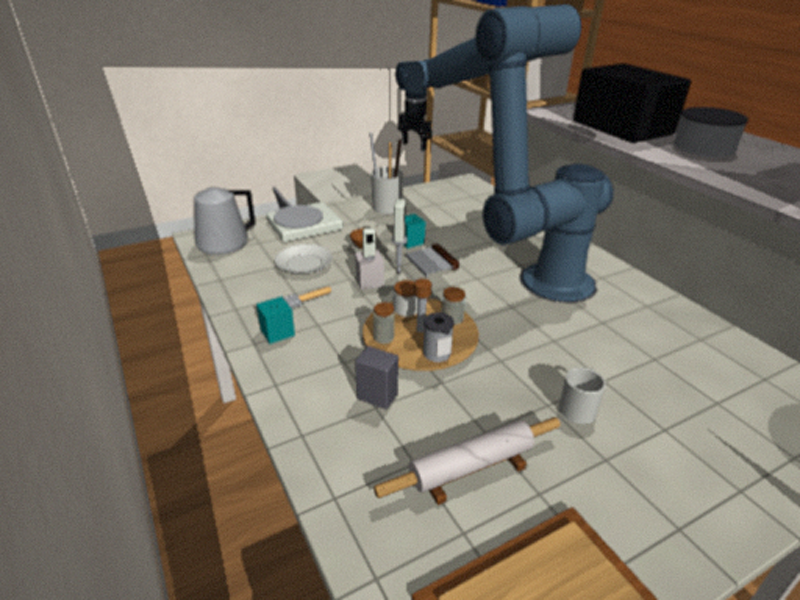

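View pics/t0.png

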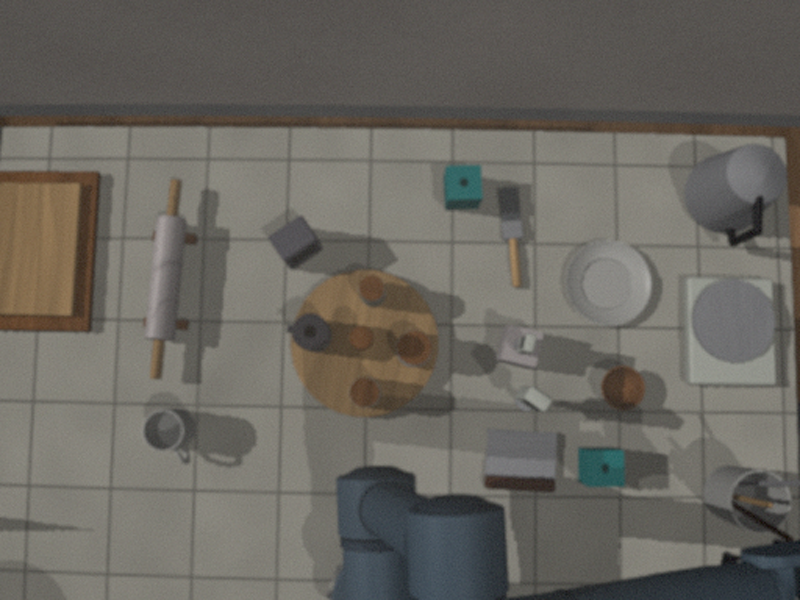

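Top view: carousel disc (365,342), knob (361,337), canister lid (311,332), scanner (296,242), marble stand (521,348) with gauge handle top (531,341). Gauge candidates: the one in the marble stand, top (531,341) / scene (369,243), and the taller one, top (534,398) / scene (399,220). Stand candidates: marble (521,348), turquoise (463,187) and (602,466). By the description I choose the marble stand's gauge and check it in a close crop.

Run:
```python
from h import *
a=load('scene')['img'];b=load('top')['img']
def c(i,x0,y0,w,h,W,H): return cv2.resize(cv2.cvtColor(i[y0:y0+h,x0:x0+w],4),(W,H),interpolation=cv2.INTER_CUBIC)
A=c(b,160,130,130,150,520,600)     # 4x
B=c(b,310,200,70,75,280,300)       # 4x
C=c(a,215,115,70,75,280,300)
cv2.imwrite('pics/c0.png',np.hstack([A,np.vstack([B,C])]))
```

```text
(no output)
```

View pics/c0.png

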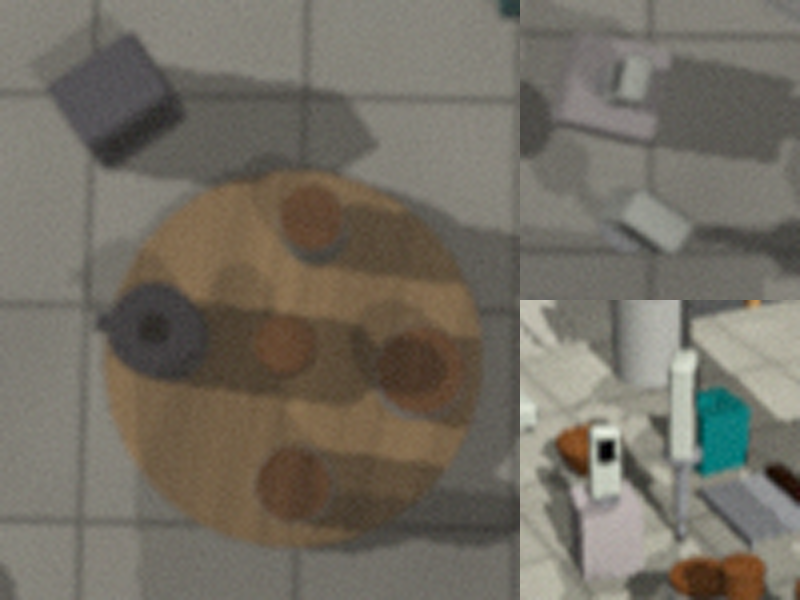

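The crop shows the small gauge (with display) in the marble stand at crop (632,75); the tall one at (655,222) is the larger. Pad at crop (154,328), knob (286,345), scanner top about (110,92).

Run:
```python
from h import *
d=load('top')
A=lambda *p:[((x+.5)/4-.5+160,(y+.5)/4-.5+130) for x,y in p]
B=lambda *p:[((x-520+.5)/4-.5+310,(y+.5)/4-.5+200) for x,y in p]
disc=onz(d,A((293.5,358)),.03)[0];kn=onz(d,A((286,345)),.174)[0];pad=onz(d,A((154,328)),.13)[0]
sc=onz(d,A((48,90),(132,32),(180,100),(103,152)),.118)
print('disc',disc,'knob',kn,'pad',pad,np.hypot(*(pad-kn)[:2]),np.hypot(*(pad-disc)[:2]));print('scan',sc.round(3),sc.mean(0))
for c in(kn,disc):
    b=lambda v:np.arctan2(v[1]-c[1],v[0]-c[0])
    print('bear pad',b(pad),'scan',b(sc.mean(0)),'dist',np.hypot(*(sc.mean(0)-c)[:2]))
e=sc[1]-sc[0];f=sc[1]-sc[2];print('edge dirs',np.arctan2(e[1],e[0]),np.linalg.norm(e),np.arctan2(f[1],f[0]),np.linalg.norm(f))
print('handle top',onz(d,B((636,73),(623,53),(652,57),(646,99),(617,92)),.175).round(3))
print('stand top',onz(d,B((572,36),(672,45),(658,140),(558,122)),.085).round(3))
```

```text
disc [0.51485648 0.04887444 0.03      ] knob [0.51442636 0.04842874 0.174     ] pad [0.52870327 0.14814428 0.13      ] 0.10073241045415271 0.10023089995047897
scan [[0.709 0.235 0.118]
 [0.754 0.173 0.118]
 [0.702 0.135 0.118]
 [0.662 0.192 0.118]] [0.70674215 0.18338033 0.118     ]
bear pad 1.4285864497207608 scan 0.6118785488092546 dist 0.2349410436980125
bear pad 1.4322042128039763 scan 0.6113759529254998 dist 0.2343329722722674
edge dirs -0.9395589764024342 0.07714491409514733 0.6302217314227027 0.06423101531885748
handle top [[ 0.513 -0.259  0.175]
 [ 0.527 -0.25   0.175]
 [ 0.525 -0.27   0.175]
 [ 0.495 -0.266  0.175]
 [ 0.499 -0.245  0.175]]
stand top [[ 0.547 -0.226  0.085]
 [ 0.542 -0.302  0.085]
 [ 0.469 -0.291  0.085]
 [ 0.482 -0.215  0.085]]
```

Emit:
send_rows(plan=[[[1,0,0,-30,0,0,-0.117],[1,0,0,-30,0,0,-0.117],[1,0,0,-30,0,0,-0.117],[1,0,0,-20,0,0,-0.117],[1,0,0,0,0,0,-0.117],[1,0,0,0,0,0,-0.117],[1,0,0,0,0,0,-0.117]]])

```text
time: 0.68
position: [0.1499, -0.6324, 0.3604]
tool_rot: [-3.142, 0.0, 1.058]
contact_force: [0.0, 0.3, -0.1]
opening: 0.0853
gripper_force: 0.0
```

```bash
cat >> h.py <<'E'
from scipy.spatial.transform import Rotation as Ro
def go(P,yaw):
    "tool-axis shift (mm) and turn that bring the tool upright to P, yaw"
    s=ctrl.state();R=Ro.from_euler('xyz',s['tool_rot']);T=Ro.from_euler('xyz',[np.pi,0,yaw])
    dp=(np.array(P)-s['position'])*1e3
    print('t',round(s['time'],2),'pos',s['position'].round(4),'rot',s['tool_rot'].round(4),'F',s['contact_force'].round(2),'open',round(s['opening'],4),'gf',round(s['gripper_force'],1),'q6',s['joint_pos'][5].round(2))
    print('shift',R.inv().apply(dp).round(1),'turn',(R.inv()*T).as_rotvec().round(4),'shift in T',T.inv().apply(dp).round(1))
E
python3 -c "
from h import *
go([.5145,.0485,.36],1.05)"
```

```text
t 0.68 pos [ 0.1499 -0.6324  0.3604] rot [-3.1416  0.      1.0576] F [ 0.02  0.29 -0.15] open 0.0853 gf 0.0 q6 -1.0
shift [ 7.722e+02 -1.670e+01  3.000e-01] turn [-0.      0.      0.0076] shift in T [ 7.72e+02 -2.26e+01  4.00e-01]
```

Emit:
send_rows(plan=[[[1,38.6,-0.8,0,0,0,0],[1,38.6,-0.8,0,0,0,0],[1,38.6,-0.8,0,0,0,0],[1,38.6,-0.8,0,0,0,0],[1,38.6,-0.8,0,0,0,0],[1,38.6,-0.8,0,0,0,0],[1,38.6,-0.8,0,0,0,0],[1,38.6,-0.8,0,0,0,0]]])

```text
time: 1.35
position: [0.2979, -0.3592, 0.3598]
tool_rot: [-3.141, -0.0, 1.051]
contact_force: [0.7, 0.4, 0.9]
opening: 0.0855
gripper_force: 0.0
```

Emit:
send_rows(plan=[[[1,38.6,-0.8,0,0,0,0],[1,38.6,-0.8,0,0,0,0],[1,38.6,-0.8,0,0,0,0],[1,38.6,-0.8,0,0,0,0],[1,38.6,-0.8,0,0,0,0],[1,38.6,-0.8,0,0,0,0],[1,38.6,-0.8,0,0,0,0],[1,38.6,-0.8,0,0,0,0]]])

```text
time: 2.02
position: [0.4455, -0.0879, 0.3601]
tool_rot: [3.142, 0.0, 1.052]
contact_force: [1.3, -0.8, 0.3]
opening: 0.0854
gripper_force: 0.0
```

Emit:
send_rows(plan=[[[1,38.6,-0.8,0,0,0,0],[1,38.6,-0.8,0,0,0,0],[1,38.6,-0.8,0,0,0,0],[1,30,-0.8,0,0,0,0],[1,8,0,0,0,0,0],[1,0,0,0,0,0,0]]])

```text
time: 2.52
position: [0.5189, 0.0469, 0.3595]
tool_rot: [-3.14, 0.001, 1.055]
contact_force: [-0.6, -0.3, 0.3]
opening: 0.0853
gripper_force: 0.0
```

```bash
python3 -c "
from h import *
go([.5145,.0485,.161],1.05)"
```

```text
t 2.52 pos [0.5189 0.0469 0.3595] rot [-3.1402e+00  6.0000e-04  1.0552e+00] F [-0.61 -0.26  0.28] open 0.0853 gf 0.0 q6 0.39
shift [ -0.7  -4.3 198.6] turn [-0.0014  0.0006  0.0052] shift in T [ -0.8  -4.6 198.5]
```

Emit:
send_rows(plan=[[[1,-0.8,-4.5,36,0,0,0],[1,0,0,36,0,0,0],[1,0,0,36,0,0,0],[1,0,0,36,0,0,0],[1,0,0,30,0,0,0],[1,0,0,16,0,0,0],[1,0,0,8,0,0,0],[1,0,0,0,0,0,0]]])

```text
time: 3.18
position: [0.5128, 0.0459, 0.1604]
tool_rot: [-3.138, 0.002, 1.05]
contact_force: [0.6, 0.0, 0.6]
opening: 0.0857
gripper_force: 0.0
```

Emit:
send_rows(plan=[[[-1,0,0,0,0,0,0],[-1,0,0,0,0,0,0],[-1,0,0,0,0,0,0],[-1,0,0,0,0,0,0],[-1,0,0,0,0,0,0],[-1,0,0,0,0,0,0],[-1,0,0,0,0,0,0],[-1,0,0,0,0,0,0]]], squeeze=25)

```text
time: 3.85
position: [0.514, 0.0473, 0.1641]
tool_rot: [-3.14, -0.0, 1.052]
contact_force: [-7.6, 1.4, 8.3]
opening: 0.0432
gripper_force: 26.5
```

```bash
python3 -c "
from h import *
go([.5145,.0485,.161],1.05)"
```

```text
t 3.85 pos [0.514  0.0473 0.1641] rot [-3.14   -0.      1.0522] F [-7.64  1.39  8.3 ] open 0.0432 gf 26.5 q6 0.39
shift [ 1.2 -0.2  3.1] turn [-0.0016 -0.      0.0022] shift in T [ 1.2 -0.2  3.1]
```

Emit:
send_rows(plan=[[[-1,0,0,0,0,0,0.05],[-1,0,0,0,0,0,0.11],[-1,0,0,0,0,0,0.12],[-1,0,0,0,0,0,0.12],[-1,0,0,0,0,0,0.12],[-1,0,0,0,0,0,0.12],[-1,0,0,0,0,0,0.11],[-1,0,0,0,0,0,0.06]]])

```text
time: 4.52
position: [0.5126, 0.049, 0.164]
tool_rot: [-3.136, 0.004, 0.238]
contact_force: [-12.9, 9.7, 13.6]
opening: 0.0432
gripper_force: 27.3
```

Emit:
send_rows(plan=[[[-1,0,0,0,0,0,0],[-1,0,0,0,0,0,0],[-1,0,0,0,0,0,0]]])

```text
time: 4.77
position: [0.5128, 0.049, 0.164]
tool_rot: [-3.136, 0.004, 0.242]
contact_force: [-12.5, 8.4, 13.2]
opening: 0.0431
gripper_force: 27.2
```

Run:
```python
from h import *
go([.5145,.0485,.161],.24)
b=grab('top')['img'];a=grab('scene')['img']
cv2.imwrite('pics/c1.png',np.hstack([cv2.resize(cv2.cvtColor(b[110:260,160:260],4),(400,600),interpolation=2),cv2.resize(cv2.cvtColor(a[170:270,220:286],4),(396,600),interpolation=2)]))
```

```text
t 4.77 pos [0.5128 0.049  0.164 ] rot [-3.1361  0.0036  0.2423] F [-12.49   8.41  13.18] open 0.0431 gf 27.2 q6 1.2
shift [1.5 0.9 3. ] turn [-0.0054  0.0036  0.0023] shift in T [1.5 0.9 3. ]
```

View pics/c1.png

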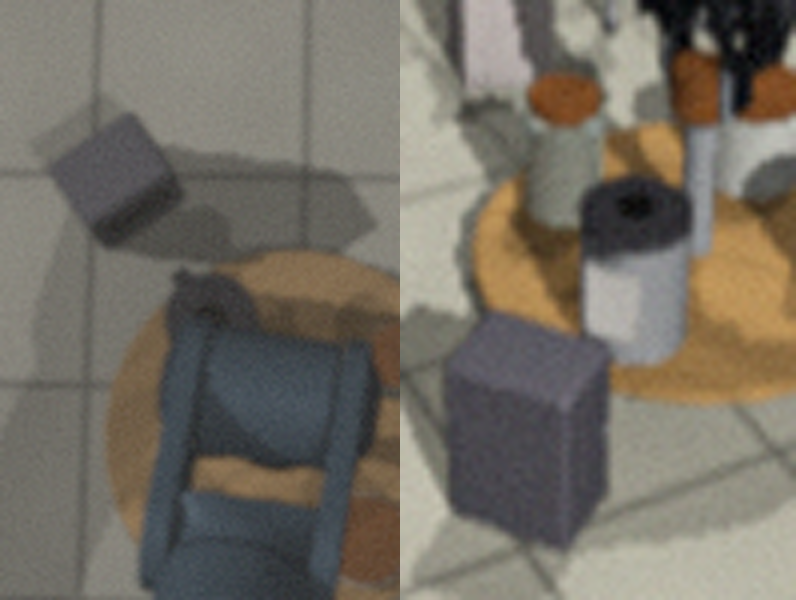

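Top crop: pad near (209,311), tab (182,276); scene crop: pad (634,207), label visible toward the scanner.

Run:
```python
from h import *
c=np.array([.5146,.0486])
d=load('top');s=load('scene')
p=onz(d,[((209+.5)/4-.5+160,(311+.5)/4-.5+110)],.13)[0]
q=onz(s,[((634-400+.5)/6-.5+220,(207+.5)/6-.5+170)],.13)[0]
for x in(p,q): v=x[:2]-c;print(x,np.hypot(*v),np.arctan2(v[1],v[0]))
# scanner from scene: top face corners
sc=onz(s,[((x-400+.5)/6-.5+220,(y+.5)/6-.5+170) for x,y in((447,353),(500,312),(608,345),(568,405))],.118)
m=sc.mean(0);print(sc.round(3),m,np.arctan2(m[1]-c[1],m[0]-c[0]))
```

```text
[0.60148086 0.10925009 0.13      ] 0.10595620090105137 0.6094385400186413
[0.60028743 0.112383   0.13      ] 0.10682044462334282 0.6398870228500101
[[0.753 0.171 0.118]
 [0.71  0.152 0.118]
 [0.669 0.207 0.118]
 [0.713 0.241 0.118]] [0.71132073 0.19255683 0.118     ] 0.6317397522120511
```

Emit:
send_rows(plan=[[[1,0,0,0,0,0,0],[1,0,0,0,0,0,0],[1,0,0,0,0,0,0],[1,0,0,0,0,0,0],[1,0,0,-20,0,0,0],[1,0,0,-30,0,0,0],[1,0,0,-30,0,0,0],[1,0,0,-30,0,0,0]]])

```text
time: 5.53
position: [0.5142, 0.0466, 0.2734]
tool_rot: [-3.142, 0.0, 0.241]
contact_force: [0.1, -0.5, 0.6]
opening: 0.0855
gripper_force: 0.0
```

Emit:
send_rows(plan=[[[1,0,0,-40,0,0,0.08],[1,0,0,-40,0,0,0.1],[1,0,0,-20,0,0,0.1],[1,0,38,0,0,0,0.1],[1,0,38,0,0,0,0],[1,0,38,0,0,0,0]]])

```text
time: 6.03
position: [0.5024, -0.0675, 0.3731]
tool_rot: [3.141, -0.002, -0.137]
contact_force: [-0.0, -1.1, -1.0]
opening: 0.0853
gripper_force: 0.0
```

Run:
```python
from h import *
go([.512,-.257,.32],-.14)
b=grab('top')['img'];a=grab('scene')['img']
cv2.imwrite('pics/c2.png',np.hstack([cv2.resize(cv2.cvtColor(b[205:255,315:365],4),(400,400),interpolation=2),cv2.resize(cv2.cvtColor(a[135:195,210:270],4),(400,400),interpolation=2)]))
```

```text
t 6.03 pos [ 0.5024 -0.0675  0.3731] rot [ 3.141e+00 -1.800e-03 -1.367e-01] F [-0.01 -1.1  -1.03] open 0.0853 gf 0.0 q6 1.35
shift [ 35.2 186.4  53.3] turn [ 0.0006 -0.0018  0.0033] shift in T [ 35.9 186.3  53.1]
```

View pics/c2.png

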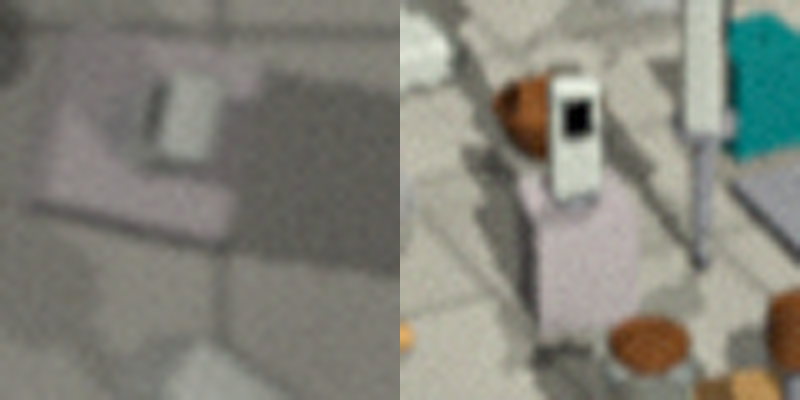

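Left crop: handle top corners (170,72),(222,77),(212,164),(160,158), tilted a little; right: small gauge on the marble stand, top about (575,78).

Run:
```python
from h import *
d=load('top');s=load('scene')
h=onz(d,[((x+.5)/8-.5+315,(y+.5)/8-.5+205) for x,y in((170,72),(222,77),(212,164),(160,158))],.175)
print(h.round(4),h.mean(0));v=h[0]+h[1]-h[2]-h[3];print('yaw',np.arctan2(v[1],v[0]),np.hypot(v[0],v[1])/2)
print(onz(s,[((575-400+.5)/6.667-.5+210,(78+.5)/6.667-.5+135)],.175))
st=onz(d,[((x+.5)/8-.5+315,(y+.5)/8-.5+205) for x,y in((62,30),(268,55),(230,240),(38,200))],.085);print(st.round(4),st.mean(0))
go([h.mean(0)[0],h.mean(0)[1],.32],-.14)
```

```text
[[ 0.5255 -0.2508  0.175 ]
 [ 0.5239 -0.2695  0.175 ]
 [ 0.4928 -0.2658  0.175 ]
 [ 0.4946 -0.2472  0.175 ]] [ 0.5092091  -0.25831899  0.175     ]
yaw -0.11762152753817225 0.031216259673700304
[[ 0.50980301 -0.25891206  0.175     ]]
[[ 0.5482 -0.2246  0.085 ]
 [ 0.5398 -0.3033  0.085 ]
 [ 0.4693 -0.2886  0.085 ]
 [ 0.4834 -0.2156  0.085 ]] [ 0.51019227 -0.25802389  0.085     ]
t 6.13 pos [ 0.502  -0.0707  0.3723] rot [ 3.1401e+00 -1.0000e-04 -1.4460e-01] F [0.04 0.54 0.2 ] open 0.0854 gf 0.0 q6 1.35
shift [ 34.2 184.5  52.6] turn [ 0.0015 -0.0001 -0.0046] shift in T [ 33.3 184.8  52.3]
```

Run:
```python
from h import *
d=load('top');s=load('scene')
bt=onz(s,[((682-520+.5)/4-.5+215,(538-300+.5)/4-.5+115)],0)[0];print('base',bt)
for z in(.2,.25,.3):
    print(z,onz(s,[((683-520+.5)/4-.5+215,(352-300+.5)/4-.5+115)],z)[0],onz(d,[((x-520+.5)/4-.5+310,(y+.5)/4-.5+200) for x,y in((655,222),(637,190),(692,222),(672,252),(618,218))],z).round(3).tolist())
```

```text
base [ 0.40695375 -0.26274058  0.        ]
0.2 [ 0.36367003 -0.34629353  0.2       ] [[0.408, -0.268, 0.2], [0.43, -0.255, 0.2], [0.408, -0.294, 0.2], [0.387, -0.28, 0.2], [0.41, -0.242, 0.2]]
0.25 [ 0.41844731 -0.24807963  0.25      ] [[0.408, -0.259, 0.25], [0.429, -0.246, 0.25], [0.408, -0.284, 0.25], [0.388, -0.27, 0.25], [0.41, -0.234, 0.25]]
0.3 [ 0.47322459 -0.14986573  0.3       ] [[0.408, -0.249, 0.3], [0.428, -0.238, 0.3], [0.408, -0.273, 0.3], [0.389, -0.26, 0.3], [0.41, -0.225, 0.3]]
```

Emit:
send_rows(plan=[[[1,6.5,37,0,0,0,-0.015],[1,6.5,37,0,0,0,0],[1,6.5,37,0,0,0,0],[1,6.5,37,0,0,0,0],[1,6.5,37,0,0,0,0],[1,0,0,40,0,0,0],[1,0,0,40,0,0,0],[1,0,0,0,0,0,0]]])

```text
time: 6.8
position: [0.508, -0.252, 0.283]
tool_rot: [-3.133, 0.014, -0.124]
contact_force: [-0.8, 0.6, -1.9]
opening: 0.0857
gripper_force: 0.0
```

```bash
python3 -c "
from h import *
go([.5097,-.2583,.15],-.122)"
```

```text
t 6.8 pos [ 0.508 -0.252  0.283] rot [-3.1333  0.0138 -0.1243] F [-0.8   0.55 -1.94] open 0.0857 gf 0.0 q6 1.03
shift [  4.3   7.1 132.9] turn [-0.0083  0.0138 -0.0024] shift in T [  2.4   6.  133. ]
```

Emit:
send_rows(plan=[[[1,0,0,0,0,0,0],[1,0,0,0,0,0,0],[1,0,0,0,0,0,0]]])

```text
time: 7.05
position: [0.5128, -0.2544, 0.296]
tool_rot: [3.139, -0.005, -0.122]
contact_force: [1.0, -0.1, 0.7]
opening: 0.0855
gripper_force: 0.0
```

```bash
python3 -c "
from h import *
go([.5097,-.2583,.15],-.122)"
```

```text
t 7.05 pos [ 0.5128 -0.2544  0.296 ] rot [ 3.1387 -0.0049 -0.1223] F [ 1.   -0.14  0.65] open 0.0855 gf 0.0 q6 1.03
shift [ -3.3   3.8 146. ] turn [ 0.0029 -0.0049 -0.0004] shift in T [ -2.6   4.2 146. ]
```

Emit:
send_rows(plan=[[[1,-1.5,4.2,20,0,0,0],[1,0,0,25,0,0,0],[1,0,0,25,0,0,0],[1,0,0,15,0,0,0],[1,0,0,5,0,0,0],[1,0,0,0,0,0,0],[1,0,0,0,0,0,0],[1,0,0,0,0,0,0]]])

```text
time: 7.72
position: [0.5106, -0.2588, 0.2049]
tool_rot: [3.139, -0.004, -0.123]
contact_force: [-0.4, -0.5, 0.6]
opening: 0.085
gripper_force: 0.0
```

```bash
python3 -c "
from h import *
go([.5097,-.2583,.15],-.122)"
```

```text
t 7.72 pos [ 0.5106 -0.2588  0.2049] rot [ 3.1393 -0.0037 -0.1229] F [-0.37 -0.54  0.61] open 0.085 gf 0.0 q6 1.03
shift [-1.2 -0.5 54.9] turn [ 0.0023 -0.0037 -0.0009] shift in T [-1.  -0.3 54.9]
```

Emit:
send_rows(plan=[[[1,-1,0,12,0.002,-0.003,0],[1,0,0,14,0,0,0],[1,0,0,14,0,0,0],[1,0,0,10,0,0,0],[1,0,0,5,0,0,0],[1,0,0,0,0,0,0],[1,0,0,0,0,0,0]]])

```text
time: 8.3
position: [0.5085, -0.258, 0.1475]
tool_rot: [-3.14, 0.003, -0.123]
contact_force: [-0.3, 0.2, 0.2]
opening: 0.0858
gripper_force: 0.0
```

Emit:
send_rows(plan=[[[-1,0,0,0,0,0,0],[-1,0,0,0,0,0,0],[-1,0,0,0,0,0,0],[-1,0,0,0,0,0,0],[-1,0,0,0,0,0,0],[-1,0,0,0,0,0,0],[-1,0,0,0,0,0,0],[-1,0,0,0,0,0,0]]], squeeze=40)

```text
time: 8.97
position: [0.5085, -0.2579, 0.1476]
tool_rot: [-3.14, 0.003, -0.123]
contact_force: [-1.0, -0.2, 1.3]
opening: 0.0195
gripper_force: 45.2
```

Emit:
send_rows(plan=[[[-1,0,0,0,0,0,0],[-1,0,0,0,0,0,0],[-1,0,0,0,0,0,0]]])

```text
time: 9.22
position: [0.5085, -0.2579, 0.1476]
tool_rot: [-3.14, 0.003, -0.123]
contact_force: [0.2, 0.1, 2.1]
opening: 0.0192
gripper_force: 45.4
```

```bash
python3 -c "
from h import *
go([.5097,-.2583,.15],-.122)"
```

```text
t 9.22 pos [ 0.5085 -0.2579  0.1476] rot [-3.1398e+00  2.6000e-03 -1.2320e-01] F [0.16 0.07 2.08] open 0.0192 gf 45.4 q6 1.03
shift [ 1.3  0.2 -2.4] turn [-0.0018  0.0026 -0.0012] shift in T [ 1.3  0.3 -2.4]
```

Emit:
send_rows(plan=[[[-1,0,0,-10,0,0,0],[-1,0,0,-20,0,0,0],[-1,0,0,-30,0,0,0],[-1,0,0,-35,0,0,0],[-1,0,0,-35,0,0,0],[-1,0,0,-35,0,0,0],[-1,0,0,-25,0,0,0],[-1,0,0,-10,0,0,0]]])

```text
time: 9.88
position: [0.5097, -0.2589, 0.3525]
tool_rot: [3.14, -0.003, -0.123]
contact_force: [0.1, 0.1, -1.9]
opening: 0.0193
gripper_force: 45.2
```

Emit:
send_rows(plan=[[[-1,0,0,0,0,0,0],[-1,0,0,0,0,0,0],[-1,0,0,0,0,0,0]]])

```text
time: 10.13
position: [0.508, -0.2576, 0.3443]
tool_rot: [-3.137, 0.007, -0.123]
contact_force: [-0.9, -0.6, -0.7]
opening: 0.0196
gripper_force: 45.1
```

Run:
```python
from h import *
go([.6,.109,.345],-.122)
a=grab('top')['img'];s=grab('scene')['img']
st=ctrl.state();tip=st['position']-[0,0,.1426]
print(proj(load('scene'),tip),proj(load('top'),tip),proj(load('scene'),st['position']))
cv2.imwrite('pics/c3.png',np.hstack([cv2.resize(cv2.cvtColor(a[150:250,160:260],4),(400,400),interpolation=2),cv2.resize(cv2.cvtColor(s[70:190,200:300],4),(400,480),interpolation=2)[:400]]))
```

```text
t 10.13 pos [ 0.508  -0.2576  0.3443] rot [-3.137   0.0073 -0.1232] F [-0.91 -0.57 -0.68] open 0.0196 gf 45.1 q6 1.03
shift [  46.2 -375.2    0.6] turn [-0.0046  0.0073 -0.0012] shift in T [  46.7 -375.1   -0.7]
[[236.20097786 140.80873118]] [[339.86553169 219.01807256]] [[235.71987325 109.61427822]]
```

View pics/c3.png

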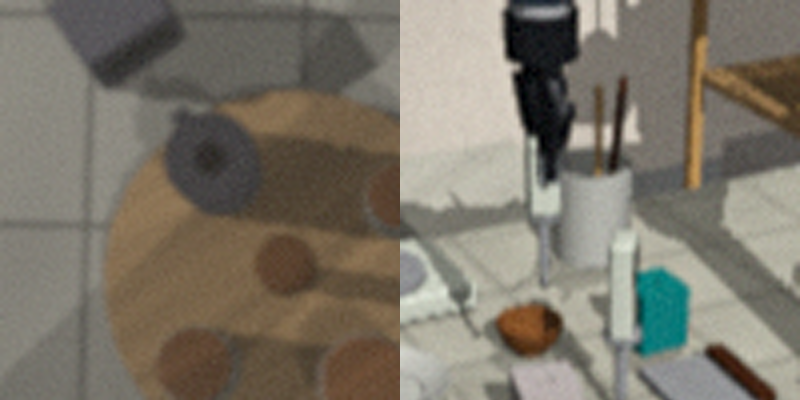

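The gauge hangs upright in the fingers, tip at scene crop (545,285) as predicted; pad at top crop (209,158), knob (286,264), scanner-facing tab at (180,118).

Run:
```python
from h import *
d=load('top');s=load('scene')
f=lambda x,y:[((x+.5)/4-.5+160,(y+.5)/4-.5+150)]
p=onz(d,f(209,158),.13)[0];k=onz(d,f(286,264),.174)[0];c=np.array([.5146,.0486])
print(p,k)
for o in(c,k[:2]): v=p[:2]-o;print(np.hypot(*v),np.arctan2(v[1],v[0]))
# dark pad blob in both views
for im,e in((d,p),(s,p)):
    u=proj(im,p)[0];g=cv2.cvtColor(im['img'],cv2.COLOR_RGB2GRAY).astype(float)
    x0,y0=(u-8).round().astype(int);w=g[y0:y0+17,x0:x0+17]
    w=cv2.GaussianBlur(w,(0,0),.8)
    yy,xx=np.mgrid[:17,:17];m=(np.hypot(xx-8,yy-8)<5);wt=np.clip(np.percentile(w[m],50)-w,0,None)*m
    q=(x0+(wt*xx).sum()/wt.sum(),y0+(wt*yy).sum()/wt.sum());print(u,q,onz(im,[q],.13)[0])
```

```text
[0.59624857 0.10912191 0.13      ] [0.51514227 0.04844292 0.174     ]
0.10163361309728448 0.6378768339935144
0.101292511121688 0.64231057546957
[211.875 189.125] (np.float64(212.14633690167418), np.float64(189.06197496590818)) [0.59644894 0.10832102 0.13      ]
[259.11395715 203.31332501] (np.float64(258.8895651071117), np.float64(203.81380098861396)) [0.59848615 0.11144605 0.13      ]
```

Emit:
send_rows(plan=[[[-1,1.5,-13,0,0,0,0],[-1,3.5,-30,0,0,0,0],[-1,4,-36,0,0,0,0],[-1,4,-36,0,0,0,0],[-1,4,-36,0,0,0,0],[-1,4,-36,0,0,0,0],[-1,4,-36,0,0,0,0],[-1,4,-36,0,0,0,0]]])

```text
time: 10.9
position: [0.5691, -0.0021, 0.3468]
tool_rot: [-3.139, 0.004, -0.123]
contact_force: [0.8, -0.7, -1.3]
opening: 0.0194
gripper_force: 45.0
```

Emit:
send_rows(plan=[[[-1,4,-36,0,0,0,0],[-1,4,-36,0,0,0,0],[-1,4,-30,0,0,0,0],[-1,1.4,-13.6,0,0,0,0],[-1,0,0,0,0,0,0],[-1,0,0,0,0,0,0],[-1,0,0,0,0,0,0],[-1,0,0,0,0,0,0]]])

```text
time: 11.57
position: [0.5968, 0.107, 0.3477]
tool_rot: [-3.14, 0.003, -0.125]
contact_force: [0.2, -0.2, -0.8]
opening: 0.0196
gripper_force: 44.9
```

```bash
python3 -c "
from h import *
go([.596,.109,.29],-.122)"
```

```text
t 11.57 pos [0.5968 0.107  0.3477] rot [-3.1399  0.0034 -0.1249] F [ 0.18 -0.19 -0.76] open 0.0196 gf 44.9 q6 1.69
shift [-0.8 -1.7 57.7] turn [-0.0017  0.0034 -0.0029] shift in T [-1.  -1.8 57.7]
```

Descend to about 12 mm above the pad, then look.

Emit:
send_rows(plan=[[[-1,-1,-2,10,0,0,0],[-1,0,0,15,0,0,0],[-1,0,0,15,0,0,0],[-1,0,0,13,0,0,0],[-1,0,0,5,0,0,0],[-1,0,0,0,0,0,0],[-1,0,0,0,0,0,0],[-1,0,0,0,0,0,0]]])

```text
time: 12.23
position: [0.5966, 0.1104, 0.291]
tool_rot: [-3.139, 0.001, -0.123]
contact_force: [-0.1, 0.2, -1.4]
opening: 0.0196
gripper_force: 44.9
```

Run:
```python
from h import *
go([.596,.109,.2626],-.122)
s=grab('scene')['img'];tip=ctrl.state()['position']-[0,0,.1426]
print((proj(load('scene'),[tip,[.5965,.109,.13]])-[225,145]+.5)*8-.5)
cv2.imwrite('pics/c4.png',cv2.resize(cv2.cvtColor(s[145:220,225:300],4),(600,600),interpolation=2))
```

```text
t 12.23 pos [0.5966 0.1104 0.291 ] rot [-3.1393e+00  1.2000e-03 -1.2340e-01] F [-0.1   0.22 -1.36] open 0.0196 gf 44.9 q6 1.69
shift [-0.4  1.5 28.4] turn [-0.0023  0.0012 -0.0014] shift in T [-0.4  1.4 28.4]
[[278.09025098 438.58364316]
 [275.80098006 470.01615533]]
```

View pics/c4.png

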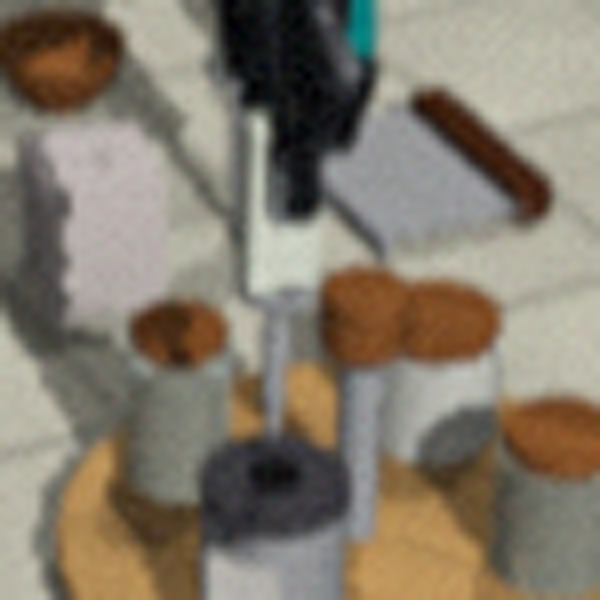

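Emit:
send_rows(plan=[[[-1,0,0,5,0,0,0],[-1,0,0,6,0,0,0],[-1,0,0,5,0,0,0],[-1,0,0,3,0,0,0],[-1,0,0,2,0,0,0],[-1,0,0,0,0,0,0],[-1,0,0,0,0,0,0],[-1,0,0,0,0,0,0]]])

```text
time: 12.95
position: [0.596, 0.1106, 0.2692]
tool_rot: [-3.14, 0.003, -0.123]
contact_force: [-0.2, 0.1, -0.4]
opening: 0.0194
gripper_force: 45.2
```

Emit:
send_rows(plan=[[[-1,0,0,2,0,0,0],[-1,0,0,2,0,0,0],[-1,0,0,2,0,0,0],[-1,0,0,0,0,0,0],[-1,0,0,0,0,0,0],[-1,0,0,0,0,0,0],[-1,0,0,0,0,0,0],[-1,0,0,0,0,0,0]]])

```text
time: 13.62
position: [0.5962, 0.1106, 0.2632]
tool_rot: [-3.139, 0.002, -0.123]
contact_force: [0.4, -0.2, 1.1]
opening: 0.0197
gripper_force: 45.3
```

```bash
python3 -c "
from h import *
go([.597,.1095,.2626],-.122)
grab('top');print(ctrl.state()['contact_force'],ctrl.state()['position'])"
```

```text
t 13.62 pos [0.5962 0.1106 0.2632] rot [-3.1395e+00  2.3000e-03 -1.2320e-01] F [ 0.35 -0.19  1.12] open 0.0197 gf 45.3 q6 1.69
shift [0.9 1.  0.6] turn [-0.0021  0.0023 -0.0012] shift in T [0.9 1.  0.6]
[-0.04365638  0.0480884   0.64369166] [0.59617895 0.11058357 0.26314624]
```

Emit:
send_rows(plan=[[[-1,0,0,1,0,0,0],[-1,0,0,0,0,0,0],[-1,0,0,0,0,0,0],[-1,0,0,0,0,0,0],[-1,0,0,0,0,0,0],[-1,0,0,0,0,0,0],[-1,0,0,0,0,0,0]]])

```text
time: 14.25
position: [0.5961, 0.1106, 0.262]
tool_rot: [-3.139, 0.003, -0.123]
contact_force: [0.8, 0.1, 0.9]
opening: 0.0196
gripper_force: 45.4
```

Run:
```python
from h import *
F=[]
for i in range(10): ctrl.get_image('top'); F.append(ctrl.state()['contact_force'])
print(np.mean(F,0),np.std(F,0),ctrl.state()['position'],ctrl.state()['tool_rot'])
s=grab('scene')['img'];b=grab('top')['img']
cv2.imwrite('pics/c5.png',np.hstack([cv2.resize(cv2.cvtColor(s[170:220,230:280],4),(400,400),interpolation=2),cv2.resize(cv2.cvtColor(b[150:250,160:260],4),(400,400),interpolation=2)]))
```

```text
[0.95667546 0.06311202 1.60386077] [0.45354547 0.68302784 0.70071193] [0.59606247 0.11057052 0.26197058] [-3.13955876e+00  2.76138533e-03 -1.23233116e-01]
```

View pics/c5.png

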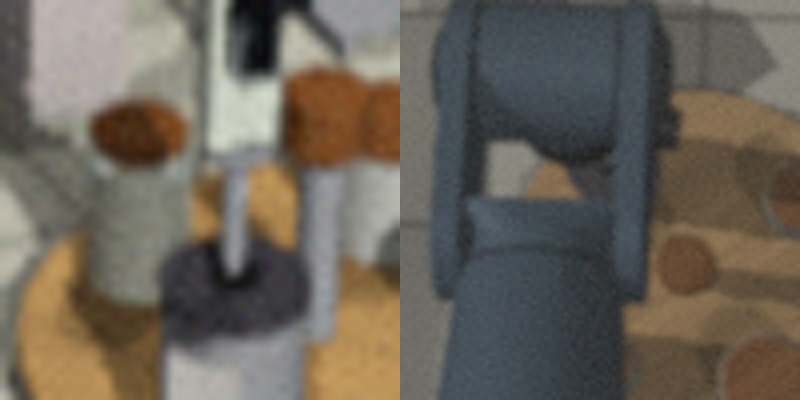

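The tip sits at crop (233,275), centred on the pad. The press is about 3 N, so I am handing in.

```bash
python3 -c "
from rig import ctrl
print(ctrl.finish_job())"
```

```text
the job is handed in; nothing more can be done
None
```

The job is handed in with no verdict shown: the label faces the scanner to within about 0.03 rad by the cameras, and the smaller thermometer is held upright in the gripper, its tip on the middle of the canister's pad at about 3 N.

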